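# Hang the missing rack arm

### The job

The little bench rack for mouldings lacks one arm: pick up the loose arm standing on the bench (the long one), hook its two claws into the top two slots of the upright that has no top arm, then press it down on its heel until it drops fully home and the spring catch snaps shut over it, level with the other top arm. Its slots are not exactly at the nominal height, so feel for them: never force the arm against the upright. Let go of it at the end and leave the other things on the bench where they are.

Things in the scene. Friction and masses are not known exactly. Their poses are not given: they have to be found in the camera images.
- shoe_bare: Fixed foot of the upright that lacks its top arm (left or right of its twin, 260 mm apart): grey steel runner 260 x 44 x 14 mm with a shoe holding the upright. Origin on the bench at mid-width of the upright, in the plane of its front face. +x level, into that face (arms stick out to -x), +z up. Upright: channel 50 wide, web 4 thick with 5 slots, flanges 32 deep, open at the back, top at z = 321 to 333.
- slot4 (a point): Nominal middle of the lower edge of slot 4 (from below) of the bare upright, on the web's front face; axes as shoe_bare. Slots are 12 mm wide (y), 39 high, 52 apart. The true slots lie 0 to 12 mm HIGHER than this point says: the upright stands on a hand-set levelling screw that the reading does not show. It does not move during the job. Slots 1 and 2 hold the bottom arm.
- slot5 (a point): The same for slot 5, the topmost, 52 mm above slot4 and 0 to 12 mm lower than the true slot by the same unknown amount. The top arm's claws go in slots 4 and 5. A push of 25 N on the heel is safe; forcing the arm so that its contacts with the upright add up to more than 90 N bends the steel.
- home_spot (a point): Where grip comes to lie when the arm is fully home if the levelling screw is at its lowest: 90 mm in front of the web, 11 mm below slot4; axes as shoe_bare. True home is 0 to 12 mm higher (same unknown), less up to 3 mm of droop. To enter straight in, hold the arm 24 to 27 mm above true home, within 1.5 mm sideways; else the claws butt on the web, back face 12 to 17 mm short of it.
- shoe_full: Fixed foot of the twin upright, which has both its arms, for comparison; same size, origin and axes as shoe_bare. Its top arm hangs fully home, its underside at z = 187 mm.
- loose_arm: The loose arm, galvanised steel, 0.36 to 0.6 kg, standing on its flat underside at the robot's right. Origin: middle of the lower edge of the connector's back face (the face that comes to lie on the web). +x towards the claws, +z up. The arm's box section, 26 mm wide, runs to x = -174, where a lip 54 high turns up; connector plate 36 wide, 94 high at x = -4 to 0.
- grip (a point): Where to grip the loose arm: on the centre line of its box section (26 mm wide in y, 32 high, parallel sides, free from 28 mm on the claw side of this point to 75 mm on the other), 16 mm above the underside, 90 mm in front of the connector's back face. Axes as loose_arm.
- claw_tip (a point): Tip of the lower claw's hook, 3 mm above the arm's underside and 9 mm behind the back face; the upper claw is 52 mm above. Each claw: 9 mm thick (y), a neck 12 high and a hook 36 high pointing down behind a 5.5 mm gap, reaching 17 mm behind the back face. Once in, the arm goes down 24 to 27 mm until the necks sit on the lower edges of the slots.
- heel (a point): Heel of the loose arm, where one presses: middle of the flat top flange of the connector, 36 mm wide (y), 30 deep (x), 4 thick; 94 mm above the underside, 16 mm in front of the back face, so 74 mm towards the claws from grip and 78 mm higher. Axes as loose_arm. Pressed farther out, the arm tends to jam.
- catch (a joint): Spring catch of slot 5 of the bare upright: brass roller behind the web. 0 m when sprung forward, up to 0.008 pushed back. Going down, the upper claw meets it about 18 mm above home (released, the arm hangs there by itself), pushes it back 3 mm, then it snaps forward (below 0.0015) over the claw's cam 1 to 3 mm above home. Takes about 6 to 16 N on the heel.
- short_arm: Bystander: a shorter arm (94 mm) lying on its side.
- hammer: Bystander: hammer.
- screwdriver: Bystander: black screwdriver.
- glue: Bystander: white glue bottle.
- varnish: Bystander: metal can.
- screw_jar: Bystander: small jar between the uprights, 70 mm high.
- offcut: Bystander: wooden offcut.
- tape: Bystander: tape measure.
Things that resemble listed ones, but are neither listed nor needed, are in the scene too. Leave any red look-alike of the loose_arm alone.

How it is judged:
By the outcome, as a careful person would: the job done as asked, in the order asked, and still so for the second after the job is handed in, with the robot touching nothing.
It also fails if it takes over 61 s, if anything falls off the work surface, if the arm or the gripper's body presses on something with over 40 N, if the wrist force passes 120 N, or if a joint passes its speed limit or range.

### The arm

A 7-joint arm with a two-finger parallel gripper is mounted at the origin on the work surface. World frame = base frame: x ahead of the robot, y to its left, z up, the work surface at z = 0. Lengths are in m, angles in degrees, forces in N, time in s.
With the tool pointing down it reaches from about 0.4 to 0.875 m from the base axis. Payload 4.4 kg.
Tool frame: the origin (TCP) lies at the very end of the fingers, on their centre line; the grasp point (between the pads) lies 19 mm behind it; z points along the fingers, x is the direction in which the jaws open and shut, and the axes are right-handed (so a half turn about z gives the same grasp; the last joint's range is limited). The gripper opens to 85 mm and grips with 20 to 120 N. Pads are 22 mm wide; open, the fingers measure 114 mm over their backs; the gripper's body (76 mm by 85 mm) begins 54 mm behind the grasp point. The pads swing forward as they close: fully open they stand 13 mm farther back than shut.
Start: joints at [-71.608, 36.005, 2.206, 86.941, -1.547, 57.084, -1.146], TCP at [0.245, 0.602, 0.231] pointing down, gripper open.
Joint ranges: [-175.42, 175.42], [-21.48, 121.26], [-71.46, 75.88], [10.55, 141.38], [-63.04, 243.04], [13.31, 113.54], [-168.57, 168.57]. Speed limits (degrees/s): [147.25, 147.25, 180, 180, 180, 180, 180].

### API

Orientations are given as a 3x3 rotation matrix whose columns are the frame's x, y, z axes.
In Python, from plant import arm, get_image, get_calibration, order gives the robot as it stands.
- The arm moves only by the tool move_arm, never from a script. Its argument "moves" is a list of rows, each an object of numbers: "x", "y", "z": the shift along the tool's x, y, z normalised to -1 to 1, where 1 is 30 mm; "ax", "ay", "az": the turn, a rotation vector about the tool's x, y, z normalised to -1 to 1, where 1 is 0.15 rad. A call has 1 to 20 rows; each row shifts and turns the commanded pose from where the row before left it, along the tool's axes as they then stand; what a row does not reach is not made up. A row lasts 1/8 s, in which the tool goes at most 62.5 mm and 10.7 degrees, less where a joint would pass 70% of its speed; a pose out of reach is approached as far as the arm can. A call with a number of a shift or a turn outside -1 to 1 is refused whole. A call with a gripper value outside its range is refused whole. "jaw" is the opening, from 0 (shut) to 1 (fully open), set as the call begins (left out, the last holds). The fingers move at their own pace and stop on an object; "squeeze" is the grip in N (left out, the last holds). Time passes only in rows, so rows that do not move let the fingers close. It gives the time, the measured TCP pose, the force and the opening at its end, in the units of the state.
- arm.state(): the state, without advancing time (a new reading comes with each control period).
- get_image(name): name is "scene" or "top" or "wrist"; returns (picture, depth): 384x512x3 uint8, red, green, blue; 384x512 float32, m along the optical axis (not along the pixel's ray), 0 where there is no reading.
- get_calibration(name): a dict with "fx", "fy", "cx", "cy" (pixels), "cam_to_world" (4x4, takes a point from camera to world coordinates); the wrist camera has in their place "mount" (4x4, takes a point from camera to tool coordinates, whose origin is the TCP and whose axes are the tool frame's). Camera axes: x right, y up, looking along -z (the intrinsics and any distortion apply to the point x, -y, -z); pixel columns grow to the right and rows downward; lengths in m; the calibration is good to about 2 mm. A picture is of the moment at which its call begins: read the wrist's pose just before it. get_calibration takes no time and is no camera call.
- order.hand_in(): hands the job in, once; it reports no verdict.
The state is a dict: "time": time; "joint_pos": joint angles; "joint_velocities": joint speeds; "joint_torque": joint torques, N m; "eef_pos": TCP position; "eef_rot": TCP orientation; "force": force on the tool from outside, world axes, zero at the start; "ft_torque": the same for the moment, N m; "finger_gap": finger opening in m.
Only numpy, scipy, OpenCV 4.12 (cv2) and the standard library are available. Lean on these libraries where they do the work, as an engineer would, in place of code of your own. Each camera call takes 0.05 s, during which the arm holds its last target.

## Working session

There is one attempt and no reset: what is moved stays moved. The work goes in short steps, Python scripts to look and compute and a tool call to move; the robot and the scene stay as the last step left them, time stands still between calls to the robot, and variables do not carry over. Pictures are saved under pics/ and viewed, and the job is handed in when it is done.

Besides the shell and the picture viewer there is one more tool, called after "Emit:" as a command line: name --argument value ..., lists and objects as JSON in quotes. move_arm: Moves the arm, as the interface text tells. Scaled input: -1 to 1 covers 30 mm each way for a shift and 0.15 rad each way for a turn. Its arguments: {"type":"object","properties":{"moves":{"type":"array","items":{"type":"object","properties":{"x":{"type":"number"},"y":{"type":"number"},"z":{"type":"number"},"ax":{"type":"number"},"ay":{"type":"number"},"az":{"type":"number"}}}},"jaw":{"type":"number"},"squeeze":{"type":"number"}},"required":["moves"]}

```bash
ls; mkdir -p pics; cat > h.py <<'E'
import numpy as np, cv2, json
from plant import arm, get_image, get_calibration, order
def grab(name,tag):
    s=arm.state()
    im,d=get_image(name); c=get_calibration(name)
    if 'cam_to_world' in c: T=np.array(c['cam_to_world'])
    else:
        W=np.eye(4);W[:3,:3]=np.array(s['eef_rot']);W[:3,3]=s['eef_pos'];T=W@np.array(c['mount'])
    np.savez(f'{tag}.npz',im=im,d=d,T=T,K=[c['fx'],c['fy'],c['cx'],c['cy']])
    cv2.imwrite(f'pics/{tag}.png',cv2.cvtColor(im,cv2.COLOR_RGB2BGR))
    return im,d,T,[c['fx'],c['fy'],c['cx'],c['cy']],c
class V:
    def __init__(s,tag):
        z=np.load(f'{tag}.npz');s.im=z['im'];s.d=z['d'];s.T=z['T'];s.K=z['K']
    def pts(s,u=None,v=None,d=None):
        if u is None: v,u=np.mgrid[0:384,0:512]
        u=np.asarray(u);v=np.asarray(v)
        if d is None: d=s.d[v.astype(int),u.astype(int)]
        fx,fy,cx,cy=s.K
        p=np.stack([(u-cx)/fx*d,-(v-cy)/fy*d,-d],-1)
        return p@s.T[:3,:3].T+s.T[:3,3]
    def plane(s,u,v,z):
        a=s.pts(u,v,np.ones(np.shape(u)));o=s.T[:3,3];r=a-o
        return o+r*((z-o[2])/r[...,2])[...,None]
    def proj(s,P):
        P=np.asarray(P,float);q=(P-s.T[:3,3])@s.T[:3,:3]
        fx,fy,cx,cy=s.K
        return np.stack([cx+fx*q[...,0]/-q[...,2],cy+fy*(-q[...,1])/-q[...,2]],-1)
E
python3 - <<'E'
from h import *
for n in ['scene','top','wrist']:
    im,d,T,K,c=grab(n,n+'0'); print(n,{k:v for k,v in c.items() if k not in('mount','cam_to_world')},T.round(3).tolist())
print(arm.state())
E
```

```text
pics
scene {'fx': 417.1935701313038, 'fy': 417.1935701313038, 'cx': 258.21719133394424, 'cy': 190.5460217506805} [[-0.076, -0.585, 0.807, 1.46], [0.997, -0.044, 0.062, 0.059], [-0.001, 0.81, 0.587, 0.89], [0.0, 0.0, 0.0, 1.0]]
top {'fx': 450.7795649776643, 'fy': 450.7795649776643, 'cx': 254.26789788192926, 'cy': 192.39287660095354} [[0.026, 0.996, -0.087, 0.376], [-1.0, 0.028, 0.014, -0.014], [0.016, 0.087, 0.996, 1.45], [0.0, 0.0, 0.0, 1.0]]
wrist {'fx': 307.5297103224538, 'fy': 307.5297103224538, 'cx': 253.94008246204513, 'cy': 196.5238674060091} [[0.377, -0.879, -0.293, 0.169], [0.926, 0.357, 0.121, 0.633], [-0.001, -0.317, 0.948, 0.374], [0.0, 0.0, 0.0, 1.0]]
{'time': 0.15, 'joint_pos': array([-71.60829745,  36.04663956,   2.20368888,  86.98323065,
        -1.54731434,  57.08433643,  -1.14671795]), 'joint_velocities': array([ 0.01643694, -0.08587654, -0.01839329, -0.19648591,  0.02677022,
        0.06480848,  0.04626849]), 'joint_torque': array([ 1.51694199e-03, -5.63795042e+01,  1.22762393e+00, -1.93649948e+01,
        1.10945664e-02,  7.41111464e-03,  9.96534567e-06]), 'eef_pos': array([0.24498871, 0.60154362, 0.23059956]), 'eef_rot': array([[ 3.77248323e-01,  9.26111982e-01, -5.46920278e-04],
       [ 9.26110969e-01, -3.77248719e-01, -1.37000104e-03],
       [-1.47509935e-03,  1.03217256e-05, -9.99998912e-01]]), 'force': array([ 0.4349655 , -1.00817074,  0.9936122 ]), 'ft_torque': array([-0.02813627, -0.01705554,  0.01388633]), 'finger_gap': 0.08535472627180155}
```

View pics/scene0.png

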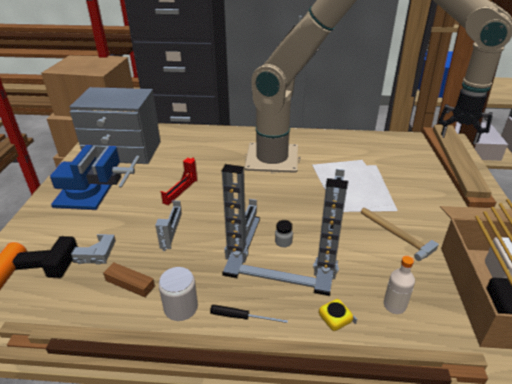

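View pics/top0.png

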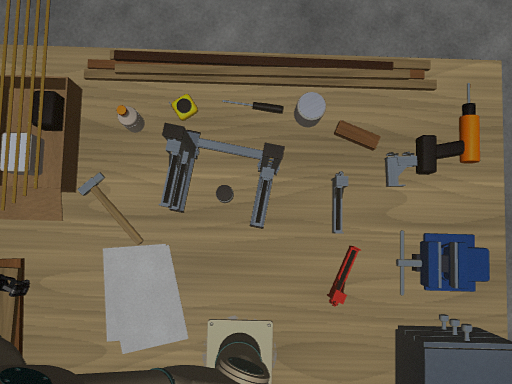

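View pics/wrist0.png

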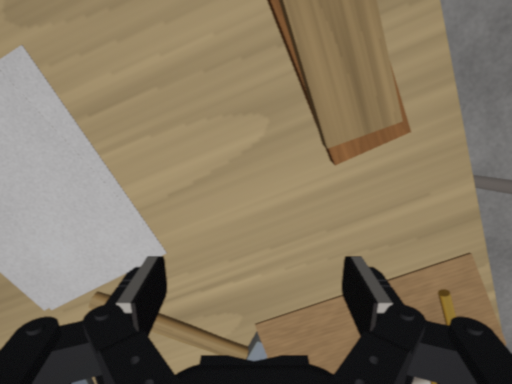

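```bash
python3 - <<'E'
import cv2,numpy as np
s=cv2.imread('pics/scene0.png');t=cv2.imread('pics/top0.png')
a=cv2.resize(s[150:310,140:370],None,fx=3.4,fy=3.4,interpolation=cv2.INTER_CUBIC)
b=cv2.resize(t[110:250,140:380],None,fx=3.3,fy=3.3,interpolation=cv2.INTER_CUBIC)
cv2.imwrite('pics/sc.png',a);cv2.imwrite('pics/tc.png',b)
E
```

```text
(no output)
```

View pics/sc.png

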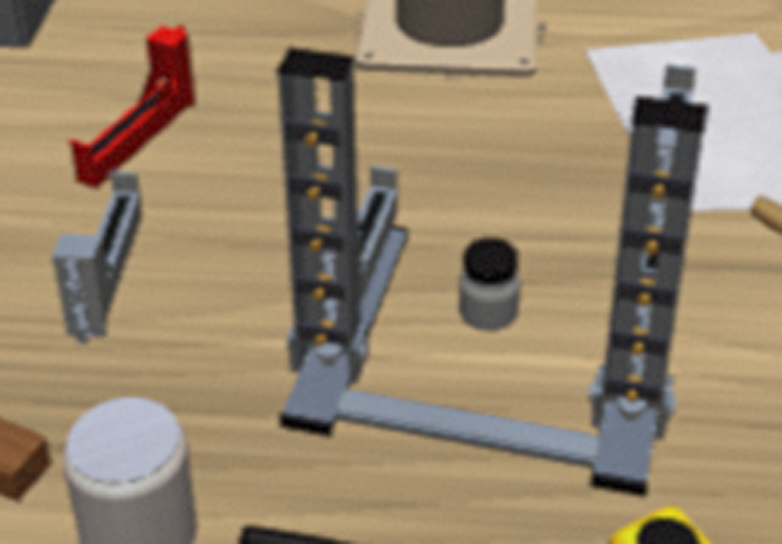

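View pics/tc.png

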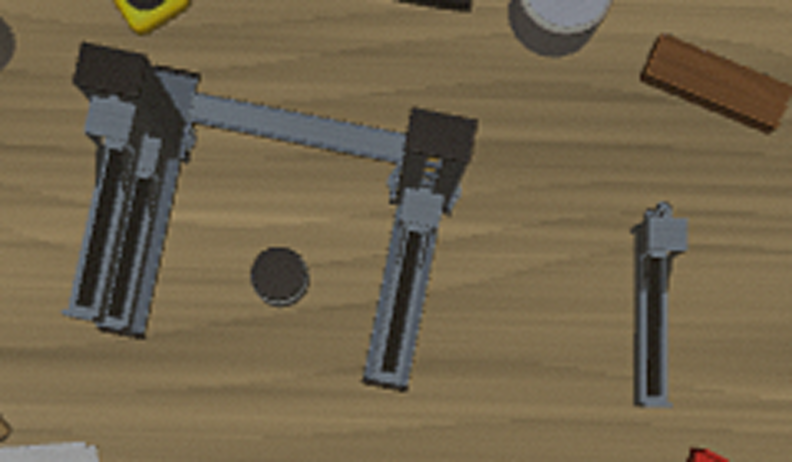

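```bash
python3 - <<'E'
from h import *
t=V('top0');s=V('scene0')
for n,u,v in [('heel',341,181),('armmid',338,210),('lip',337,231),('bare heel lower',268,173),('bare top',274,152),('bare lower tip',257,225),('full heel',172,146),('full top',180,132),('full tip',165,204),('red',342,290),('bench',300,250),('jar',224,193),('short',395,165)]:
    print(n,t.pts(u,v).round(4),round(float(t.d[v,u]),3))
P=t.pts()
# bench flatness
m=(abs(P[...,2])<.02)
print('bench z med top',np.median(P[...,2][m]), 'scene',np.median(s.pts()[...,2][abs(s.pts()[...,2])<.02]))
E
```

```text
heel [ 0.5372 -0.2956  0.0931] 1.37
armmid [ 0.4519 -0.2991  0.0347] 1.421
lip [ 0.3859 -0.2966  0.0346] 1.415
bare heel lower [ 0.5513 -0.0718  0.1239] 1.337
bare top [ 0.5791 -0.0771  0.3227] 1.142
bare lower tip [ 0.3972 -0.0439  0.0863] 1.361
full heel [0.5953 0.1888 0.278 ] 1.184
full top [0.6242 0.1629 0.319 ] 1.146
full tip [0.4455 0.211  0.2207] 1.228
red [ 0.2063 -0.3097  0.0551] 1.379
bench [ 0.3226 -0.1848  0.005 ] 1.437
jar [0.493  0.0597 0.0669] 1.387
short [ 0.6006 -0.4803  0.0327] 1.438
bench z med top -0.0009527551529714406 scene -0.00012215421609818033
```

Emit:
move_arm --moves '[{"z": -0.9, "az": -0.37}, {"z": -0.9, "az": -0.37}, {"z": -0.9, "az": -0.37}, {"z": -0.9, "az": -0.37}, {"z": -0.9, "az": -0.37}, {"z": -0.9, "az": -0.37}, {"z": -0.9, "az": -0.37}]' --jaw 1

```text
$.moves[0]: bad value
```

Emit:
move_arm --moves '[{"x": 0, "y": 0, "z": -0.9, "ax": 0, "ay": 0, "az": -0.37}]' --jaw 1

```text
time: 0.28
eef_pos: [0.2444, 0.6003, 0.2559]
eef_rot: [[0.324, 0.946, -0.002], [0.946, -0.324, -0.006], [-0.006, -0.0, -1.0]]
force: [0.2, -0.6, 0.1]
finger_gap: 0.0857
```

Emit:
move_arm --moves '[{"x": 0, "y": 0, "z": -0.9, "ax": 0, "ay": 0, "az": -0.37}, {"x": 0, "y": 0, "z": -0.9, "ax": 0, "ay": 0, "az": -0.37}, {"x": 0, "y": 0, "z": -0.9, "ax": 0, "ay": 0, "az": -0.37}, {"x": 0, "y": 0, "z": -0.9, "ax": 0, "ay": 0, "az": -0.37}, {"x": 0, "y": 0, "z": -0.9, "ax": 0, "ay": 0, "az": -0.37}, {"x": 0, "y": 0, "z": -0.9, "ax": 0, "ay": 0, "az": -0.37}, {"x": -1, "y": 0.27, "z": 0, "ax": 0, "ay": 0, "az": 0}, {"x": -1, "y": 0.27, "z": 0, "ax": 0, "ay": 0, "az": 0}, {"x": -1, "y": 0.27, "z": 0, "ax": 0, "ay": 0, "az": 0}, {"x": -1, "y": 0.27, "z": 0, "ax": 0, "ay": 0, "az": 0}, {"x": -1, "y": 0.27, "z": 0, "ax": 0, "ay": 0, "az": 0}, {"x": -1, "y": 0.27, "z": 0, "ax": 0, "ay": 0, "az": 0}, {"x": -1, "y": 0.27, "z": 0, "ax": 0, "ay": 0, "az": 0}, {"x": -1, "y": 0.27, "z": 0, "ax": 0, "ay": 0, "az": 0}, {"x": -1, "y": 0.27, "z": 0, "ax": 0, "ay": 0, "az": 0}, {"x": -1, "y": 0.27, "z": 0, "ax": 0, "ay": 0, "az": 0}]' --jaw 1

```text
time: 2.28
eef_pos: [0.3267, 0.3009, 0.4202]
eef_rot: [[-0.002, 1.0, -0.0], [1.0, 0.002, -0.0], [-0.0, -0.0, -1.0]]
force: [0.2, 0.4, -0.1]
finger_gap: 0.0853
```

```bash
python3 -c "
from h import *
s=arm.state();print(s['joint_pos'].round(1))"
```

```text
[-47.9   8.3   2.  100.   -0.3  71.8  44.2]
```

Emit:
move_arm --moves '[{"x": -1, "y": 0.3, "z": 0, "ax": 0, "ay": 0, "az": 0}, {"x": -1, "y": 0.3, "z": 0, "ax": 0, "ay": 0, "az": 0}, {"x": -1, "y": 0.3, "z": 0, "ax": 0, "ay": 0, "az": 0}, {"x": -1, "y": 0.3, "z": 0, "ax": 0, "ay": 0, "az": 0}, {"x": -1, "y": 0.3, "z": 0, "ax": 0, "ay": 0, "az": 0}, {"x": -1, "y": 0.3, "z": 0, "ax": 0, "ay": 0, "az": 0}, {"x": -1, "y": 0.3, "z": 0, "ax": -0.9, "ay": 0, "az": 0}, {"x": -1, "y": 0.3, "z": 0, "ax": -0.9, "ay": 0, "az": 0}, {"x": 0, "y": 0, "z": 0, "ax": -0.9, "ay": 0, "az": 0}, {"x": 0, "y": 0, "z": 0, "ax": 0, "ay": 0, "az": 0}, {"x": 0, "y": 0, "z": 0, "ax": 0, "ay": 0, "az": 0}]' --jaw 1

```text
time: 3.65
eef_pos: [0.3997, 0.0626, 0.4222]
eef_rot: [[-0.002, 0.919, 0.394], [1.0, 0.002, 0.001], [0.0, 0.394, -0.919]]
force: [-0.1, 0.4, -0.1]
finger_gap: 0.0854
```

```bash
python3 -c "
from h import *
s=arm.state();print(s['joint_pos'].round(1));grab('wrist','w1')"
```

```text
[-31.6  -9.4  10.  121.3  13.5  46.9  61.2]
```

View pics/w1.png

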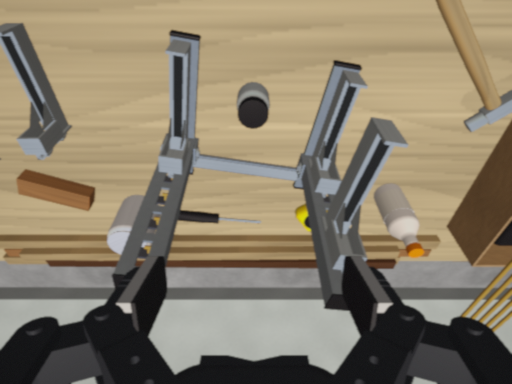

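```bash
python3 - <<'E'
import cv2
a=cv2.imread('pics/w1.png')
cv2.imwrite('pics/w1a.png',cv2.resize(a[130:290,90:220],None,fx=3.7,fy=3.7,interpolation=cv2.INTER_CUBIC))
cv2.imwrite('pics/w1b.png',cv2.resize(a[110:310,280:410],None,fx=3,fy=3,interpolation=cv2.INTER_CUBIC))
E
```

```text
(no output)
```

View pics/w1a.png

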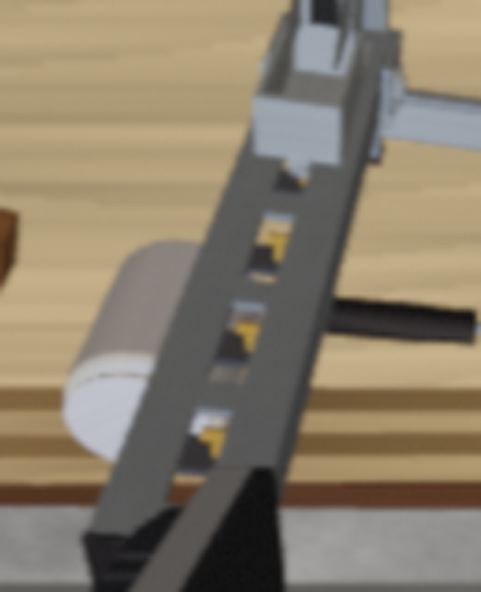

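View pics/w1b.png

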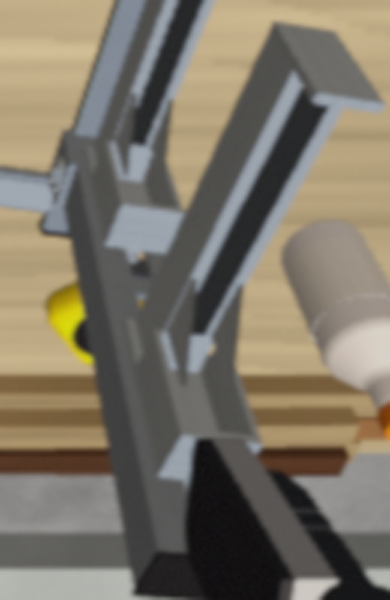

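```bash
cat > web.py <<'E'
from h import *
def webplane(w,mask):
    P=w.pts()[mask]; P=P[np.isfinite(P).all(1)]
    # near-vertical plane: RANSAC
    rng=np.random.default_rng(0);best=None
    for _ in range(400):
        a,b,c=P[rng.choice(len(P),3,False)]
        n=np.cross(b-a,c-a);l=np.linalg.norm(n)
        if l<1e-6: continue
        n/=l
        if abs(n[2])>.2: continue
        k=abs((P-a)@n)<.002
        if best is None or k.sum()>best.sum(): best=k
    Q=P[best];c=Q.mean(0);n=np.linalg.svd(Q-c)[2][2]
    if n[0]<0:n=-n
    return c,n,Q
E
python3 - <<'E'
from web import *
w=V('w1')
m=np.zeros((384,512),np.uint8)
cv2.fillPoly(m,[np.array([(157,180),(180,180),(160,256),(118,272)])],1)
P=w.pts();m=m.astype(bool)&(w.d>0)&(P[...,2]>.12)
c,n,Q=webplane(w,m);print('bare',c.round(4),n.round(4),np.degrees(np.arctan2(n[1],n[0])),len(Q),((Q-c)@n).std())
m2=np.zeros((384,512),np.uint8)
cv2.fillPoly(m2,[np.array([(306,185),(345,185),(345,295),(326,295)])],1)
m2=m2.astype(bool)&(w.d>0)&(P[...,2]>.1)
c2,n2,Q2=webplane(w,m2);print('full',c2.round(4),n2.round(4),np.degrees(np.arctan2(n2[1],n2[0])),len(Q2),((Q2-c2)@n2).std())
E
```

```text
bare [ 0.5685 -0.0715  0.235 ] [ 9.866e-01 -1.630e-01 -4.000e-04] -9.381389395256102 1988 0.0006553845320699322
full [0.5989 0.1655 0.2333] [ 0.3679  0.9299 -0.0058] 68.41488456505763 1316 0.0010587725814083587
```

```bash
cat >> web.py <<'E'
def rectify(w,c,n,y0,y1,z0,z1,res=.0005):
    n=np.array([n[0],n[1],0]);n/=np.linalg.norm(n);e=np.cross([0,0,1],n)
    ys=np.arange(y0,y1,res);zs=np.arange(z1,z0,-res)
    G=c[None,None]*[1,1,0]+ys[None,:,None]*e+zs[:,None,None]*np.array([0,0,1.])
    uv=w.proj(G).astype(np.float32)
    return cv2.remap(w.im,uv[...,0],uv[...,1],cv2.INTER_CUBIC),n,e
E
python3 - <<'E'
from web import *
w=V('w1')
P=w.pts();m=np.zeros((384,512),np.uint8)
cv2.fillPoly(m,[np.array([(157,180),(180,180),(160,256),(118,272)])],1)
c,n,Q=webplane(w,m.astype(bool)&(w.d>0)&(P[...,2]>.12))
r,n,e=rectify(w,c,n,-.04,.04,.12,.35)
cv2.imwrite('pics/r1.png',cv2.resize(cv2.cvtColor(r,cv2.COLOR_RGB2BGR),None,fx=1.3*2,fy=1.3,interpolation=cv2.INTER_LINEAR))
# origin: c, axis
np.savez('web1.npz',c=c,n=n,e=e)
g=r.astype(float).mean(2)
sl=g[:,int((.04-.004)/.0005):int((.04+.004)/.0005)]
E
```

```text
(no output)
```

View pics/r1.png

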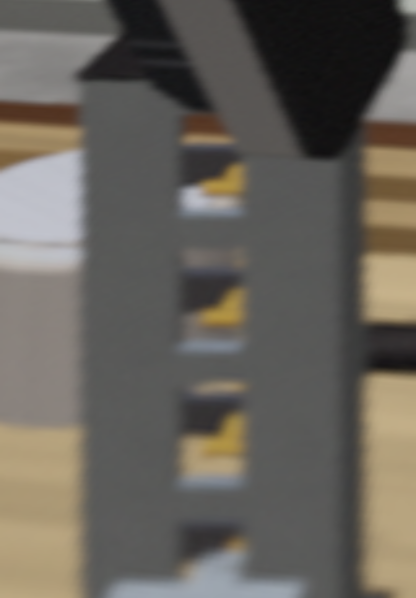

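Emit:
move_arm --moves '[{"x": -1, "y": 0, "z": 0, "ax": 0.9, "ay": 0, "az": 0}, {"x": -1, "y": 0, "z": 0, "ax": 0.9, "ay": 0, "az": 0}, {"x": -1, "y": 0, "z": 0, "ax": 0.9, "ay": 0, "az": 0}, {"x": -1, "y": 0, "z": 0, "ax": 0, "ay": 0, "az": 0}, {"x": -1, "y": 0, "z": 0, "ax": 0, "ay": 0, "az": 0}, {"x": -1, "y": 0, "z": 0, "ax": 0, "ay": 0, "az": 0}, {"x": -1, "y": 0, "z": 0, "ax": 0, "ay": 0, "az": 0}, {"x": -1, "y": 0, "z": 0.5, "ax": 0, "ay": 0, "az": 0}, {"x": -1, "y": 0, "z": 1, "ax": 0, "ay": 0, "az": 0}, {"x": -1, "y": 0, "z": 1, "ax": 0, "ay": 0, "az": 0}, {"x": -1, "y": 0, "z": 1, "ax": 0, "ay": 0, "az": 0}, {"x": -1, "y": 0, "z": 1, "ax": 0, "ay": 0, "az": 0}, {"x": 0, "y": 0, "z": 0, "ax": 0, "ay": 0, "az": 0}, {"x": 0, "y": 0, "z": 0, "ax": 0, "ay": 0, "az": 0}]' --jaw 1

```text
time: 5.45
eef_pos: [0.4005, -0.2978, 0.2865]
eef_rot: [[-0.002, 1.0, -0.001], [1.0, 0.002, -0.0], [-0.0, -0.001, -1.0]]
force: [0.4, 0.6, -0.1]
finger_gap: 0.0857
```

```bash
python3 -c "
from h import *
s=arm.state();print(s['joint_pos'].round(1));grab('wrist','w2')"
```

```text
[  7.4  23.2  36.8 107.  -16.6  55.3 141.7]
```

View pics/w2.png

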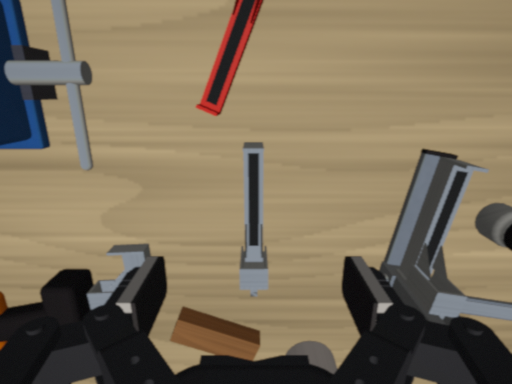

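```bash
cat > arm1.py <<'E'
from h import *
import sys
def meas(tag,u0,u1,v0,v1):
    w=V(tag);P=w.pts()
    m=np.zeros((384,512),bool);m[v0:v1,u0:u1]=1
    m&=(w.d>0)
    hsv=cv2.cvtColor(w.im,cv2.COLOR_RGB2HSV)
    Z=P[...,2]
    print('bench z',np.median(Z[m&(Z<.01)]))
    obj=m&(Z>.012)
    box=obj&(Z<.042)&(Z>.025)
    heel=obj&(Z>.085)
    for nm,k in (('box',box),('heel',heel)):
        q=np.argwhere(k);print(nm,k.sum(),'z',np.median(Z[k]).round(4),'c',P[k].mean(0).round(4),'min',P[k].min(0).round(4),'max',P[k].max(0).round(4))
    # rays onto plane z=.032: contour of box using colour mask
    rect=cv2.minAreaRect(P[box][:,:2].astype(np.float32)*1000);print('box rect',rect)
    rect=cv2.minAreaRect(P[heel][:,:2].astype(np.float32)*1000);print('heel rect',rect)
    return w,P,box,heel
if __name__=='__main__':
    meas('w2',230,280,135,300)
    meas('top0',325,352,170,238)
E
python3 arm1.py; python3 - <<'E'
import cv2
a=cv2.imread('pics/w2.png')
cv2.imwrite('pics/w2a.png',cv2.resize(a[135:305,215:295],None,fx=3.5,fy=3.5,interpolation=cv2.INTER_CUBIC))
E
```

```text
bench z 0.0003723273278826156
box 2141 z 0.0327 c [ 0.4648 -0.2984  0.033 ] min [ 0.3806 -0.3153  0.0252] max [ 0.5522 -0.2809  0.0419]
heel 716 z 0.0942 c [ 0.5398 -0.2979  0.0939] min [ 0.5239 -0.3158  0.086 ] max [ 0.5664 -0.28    0.0965]
box rect ((466.23944091796875, -299.5621337890625), (171.41720581054688, 34.35540771484375), 1.445809245109558)
heel rect ((545.172607421875, -297.93304443359375), (42.47856140136719, 35.78087615966797), 0.3126973807811737)
bench z -0.0012079427287547961
box 362 z 0.0317 c [ 0.4578 -0.2984  0.0317] min [ 0.3799 -0.3146  0.0252] max [ 0.5664 -0.281   0.0413]
heel 133 z 0.0922 c [ 0.541  -0.2973  0.0923] min [ 0.5242 -0.3144  0.0858] max [ 0.5654 -0.2802  0.1016]
box rect ((473.0308532714844, -299.96514892578125), (186.67913818359375, 33.1965446472168), 2.0792195796966553)
heel rect ((544.8223876953125, -297.2677917480469), (41.3271484375, 33.814144134521484), 1.1882410049438477)
```

View pics/w2a.png

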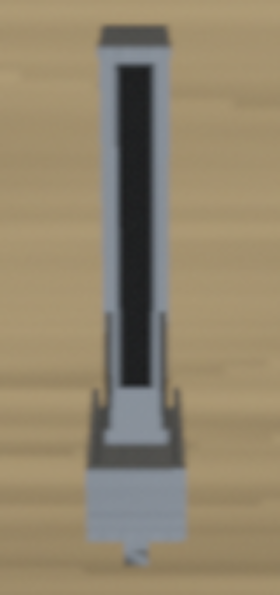

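```bash
python3 - <<'E'
from arm1 import *
w,P,box,heel=meas('w2',230,280,135,300)
# subpixel edges by colour: wood has high saturation; rows -> plane z=.032
hsv=cv2.cvtColor(w.im,cv2.COLOR_RGB2HSV)
sat=cv2.resize(hsv[...,1].astype(np.float32),None,fx=1,fy=1)
out=[]
for v in range(152,222,3):
    row=w.im[v,236:272].astype(float);b=row[:,0]-row[:,2]  # R-B: wood positive
    k=np.where(b<20)[0]; 
    if len(k)<4: continue
    l,r=k[0],k[-1]
    th=20
    ul=236+l-1+(b[l-1]-th)/(b[l-1]-b[l]); ur=236+r+(th-b[r])/(b[r+1]-b[r])
    L=w.plane(np.array([ul]),np.array([v]),.032)[0];R=w.plane(np.array([ur]),np.array([v]),.032)[0]
    out.append([(L[0]+R[0])/2,(L[1]+R[1])/2,abs(L[1]-R[1])])
out=np.array(out);print(out[::3].round(4))
p=np.polyfit(out[:,0],out[:,1],1);print('angle',np.degrees(np.arctan(p[0])),'y at .465',np.polyval(p,.465),'y at .539',np.polyval(p,.539),'width',np.median(out[:,2]))
H=P[heel];H=H[(H[:,0]<.552)];print('heel y',(np.percentile(H[:,1],2)+np.percentile(H[:,1],98))/2, np.percentile(H[:,0],[1,2,98]))
import numpy as np
hx=np.histogram(P[heel][:,0],np.arange(.518,.572,.002));print(hx[0])
# bare lower arm end etc not needed
E
```

```text
bench z 0.0003723273278826156
box 2141 z 0.0327 c [ 0.4648 -0.2984  0.033 ] min [ 0.3806 -0.3153  0.0252] max [ 0.5522 -0.2809  0.0419]
heel 716 z 0.0942 c [ 0.5398 -0.2979  0.0939] min [ 0.5239 -0.3158  0.086 ] max [ 0.5664 -0.28    0.0965]
box rect ((466.23944091796875, -299.5621337890625), (171.41720581054688, 34.35540771484375), 1.445809245109558)
heel rect ((545.172607421875, -297.93304443359375), (42.47856140136719, 35.78087615966797), 0.3126973807811737)
[[ 0.3899 -0.2985  0.0265]
 [ 0.4017 -0.2982  0.0264]
 [ 0.4138 -0.2982  0.0266]
 [ 0.4262 -0.298   0.0264]
 [ 0.4388 -0.2981  0.0262]
 [ 0.4516 -0.298   0.0262]
 [ 0.4646 -0.2979  0.0264]
 [ 0.478  -0.2978  0.0263]]
angle 0.3904800747791156 y at .465 -0.2978804763765505 y at .539 -0.29737614650875993 width 0.026340427135977257
heel y -0.2979357838418317 [0.52433233 0.52453296 0.55152326]
[ 0  0  1 93 37 44 39 40 43 37 42 38 36 45 37 35 40 39 28  2 10  9  8 11
  2  0]
```

Emit:
move_arm --moves '[{"x": 0, "y": 0.78, "z": 1, "ax": 0, "ay": 0, "az": 0}, {"x": 0, "y": 0.78, "z": 1, "ax": 0, "ay": 0, "az": 0}, {"x": 0, "y": 0.76, "z": 1, "ax": 0, "ay": 0, "az": 0}, {"x": 0, "y": 0, "z": 1, "ax": 0, "ay": 0, "az": 0}, {"x": 0, "y": 0, "z": 1, "ax": 0, "ay": 0, "az": 0}, {"x": 0, "y": 0, "z": 1, "ax": 0, "ay": 0, "az": 0}, {"x": 0, "y": 0, "z": 1, "ax": 0, "ay": 0, "az": 0}, {"x": 0, "y": 0, "z": 1, "ax": 0, "ay": 0, "az": 0}, {"x": 0, "y": 0, "z": 0.7, "ax": 0, "ay": 0, "az": 0}, {"x": 0, "y": 0, "z": 0.4, "ax": 0, "ay": 0, "az": 0}, {"x": 0, "y": 0, "z": 0.2, "ax": 0, "ay": 0, "az": 0}, {"x": 0, "y": 0, "z": 0, "ax": 0, "ay": 0, "az": 0}]' --jaw 1

```text
time: 7.0
eef_pos: [0.4697, -0.2976, 0.0079]
eef_rot: [[-0.002, 1.0, 0.001], [1.0, 0.002, -0.0], [-0.0, 0.001, -1.0]]
force: [0.5, -0.5, -0.4]
finger_gap: 0.0855
```

Emit:
move_arm --moves '[{"x": 0, "y": 0, "z": 0.12, "ax": 0, "ay": 0, "az": 0}, {"x": 0, "y": 0, "z": 0, "ax": 0, "ay": 0, "az": 0}, {"x": 0, "y": 0, "z": 0, "ax": 0, "ay": 0, "az": 0}, {"x": 0, "y": 0, "z": 0, "ax": 0, "ay": 0, "az": 0}, {"x": 0, "y": 0, "z": 0, "ax": 0, "ay": 0, "az": 0}, {"x": 0, "y": 0, "z": 0, "ax": 0, "ay": 0, "az": 0}]' --jaw 0 --squeeze 100

```text
time: 7.75
eef_pos: [0.4694, -0.298, 0.0044]
eef_rot: [[-0.001, 1.0, 0.001], [1.0, 0.001, -0.0], [-0.0, 0.001, -1.0]]
force: [-0.8, 0.1, 5.0]
finger_gap: 0.0247
```

Emit:
move_arm --moves '[{"x": 0, "y": 0, "z": -0.4, "ax": 0, "ay": 0, "az": 0}, {"x": 0, "y": -0.1, "z": -0.8, "ax": 0, "ay": 0, "az": 0}, {"x": 0, "y": -0.2, "z": -1, "ax": 0, "ay": 0, "az": 0}, {"x": 0, "y": -0.2, "z": -1, "ax": 0, "ay": 0, "az": 0}, {"x": 0, "y": -0.2, "z": -1, "ax": 0, "ay": 0, "az": 0}, {"x": 0, "y": -0.1, "z": -1, "ax": 0, "ay": 0, "az": 0}, {"x": 0.3, "y": 0, "z": -1, "ax": 0, "ay": 0, "az": 0}, {"x": 0.7, "y": 0, "z": -0.6, "ax": 0, "ay": 0, "az": 0}, {"x": 1, "y": 0, "z": -0.3, "ax": 0, "ay": 0, "az": 0}, {"x": 1, "y": 0, "z": 0, "ax": 0, "ay": 0, "az": 0}, {"x": 1, "y": 0, "z": 0, "ax": 0, "ay": 0, "az": 0}, {"x": 1, "y": 0, "z": 0, "ax": 0, "ay": 0, "az": 0}, {"x": 1, "y": 0, "z": 0, "ax": 0, "ay": 0, "az": 0.3}, {"x": 1, "y": 0, "z": 0, "ax": 0, "ay": 0, "az": 0.4}, {"x": 0.7, "y": 0, "z": 0, "ax": 0, "ay": 0, "az": 0.3}, {"x": 0.4, "y": 0, "z": 0, "ax": 0, "ay": 0, "az": 0.1}, {"x": 0, "y": 0, "z": 0, "ax": 0, "ay": 0, "az": 0}, {"x": 0, "y": 0, "z": 0, "ax": 0, "ay": 0, "az": 0}]'

```text
time: 10.0
eef_pos: [0.45, -0.056, 0.217]
eef_rot: [[0.164, 0.987, 0.0], [0.987, -0.164, -0.001], [-0.001, 0.0, -1.0]]
force: [-1.2, 0.2, -3.6]
finger_gap: 0.0242
```

```bash
python3 -c "
from h import *
s=arm.state();print(s['joint_pos'].round(1),s['force'],s['ft_torque']);grab('wrist','w3');grab('scene','s3')"
```

```text
[-24.1  25.6  38.9 118.7 -23.2  43.3 109.9] [-1.1735956   0.15595373 -3.63540148] [-0.00782338  0.12149872  0.05610116]
```

View pics/w3.png

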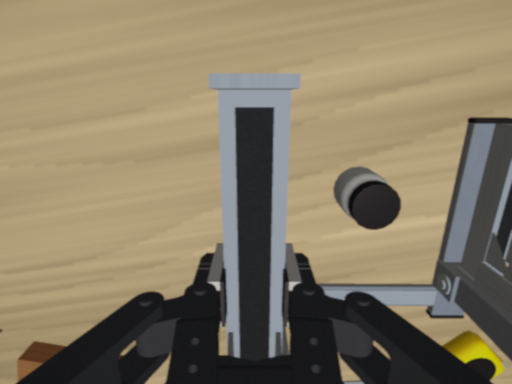

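View pics/s3.png

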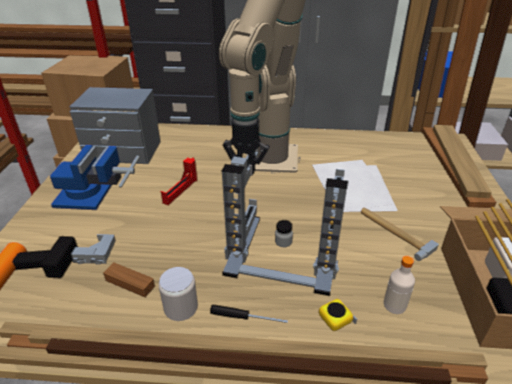

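```bash
cat > held.py <<'E'
from web import *
import sys
tag=sys.argv[1]
w=V(tag);P=w.pts();s=arm.state();T=np.array(s['eef_pos']);R=np.array(s['eef_rot'])
L=(P-T)@R  # tool coords: x lateral, y toward claws, z down
m=np.zeros((384,512),bool);m[85:350,215:300]=1
m&=(w.d>0)&(abs(L[...,0])<.013)&(L[...,1]<-.02)&(L[...,1]>-.08)&(abs(L[...,2]+.0276)<.012)
hsv=w.im.astype(int)
br=m&(w.im.mean(2)>110)
q=L[br];p=np.polyfit(q[:,1],q[:,2],1);print('rim n',len(q),'pitch deg (z down per y)',np.degrees(np.arctan(p[0])),'top above TCP at y=0',-p[1]*1000, 'std',np.std(q[:,2]-np.polyval(p,q[:,1]))*1000)
# lateral edges
out=[]
for v in range(100,240,4):
    k=np.where(((w.im[v].mean(1)>110)&(w.im[v,:,0].astype(int)-w.im[v,:,2]<20))[200:310])[0]+200
    if len(k)<10: continue
    a=k[0];b=k[-1]
    zz=T[2]+.0276
    A=w.plane(np.array([a-.5,b+.5]),np.array([v,v]),zz);l=(A-T)@R
    out.append([l[:,1].mean(),l[:,0].mean(),l[1,0]-l[0,0]])
out=np.array(out);o=out[abs(abs(out[:,2])-.026)<.002]
p=np.polyfit(o[:,0],o[:,1],1);print(len(o),'yaw deg dx/dy',np.degrees(np.arctan(p[0])),'x at y0 mm',p[1]*1000,'x at claws',np.polyval(p,.09)*1000,'width',np.median(o[:,2]))
E
python3 held.py w3
python3 - <<'E'
from web import *
w=V('w1');P=w.pts();m=np.zeros((384,512),np.uint8)
cv2.fillPoly(m,[np.array([(157,180),(180,180),(160,256),(118,272)])],1)
c,n,Q=webplane(w,m.astype(bool)&(w.d>0)&(P[...,2]>.12))
r,n,e=rectify(w,c,n,-.04,.04,.12,.35,.00025)
g=r.astype(float)
b=g.mean(2)
print('c',c,'e',e)
# slots lateral edges: rows between z .275-.285(s5),.225-.235(s4)
for z in (.228,.233,.176,.181,.277):
    i=int((.35-z)/.00025);row=b[i-4:i+5].mean(0);d=np.diff(cv2.GaussianBlur(row[None],(0,0),3)[0]);
    k=np.argsort(-abs(d))
    # print local extrema
    ex=[(round((-.04+.00025*j)*1000,1),round(d[j],1)) for j in range(2,len(d)-2) if abs(d[j])==max(abs(d[max(0,j-12):j+13])) and abs(d[j])>1.2]
    print(z,ex)
# flange/web outer edges handled above; vertical profile at slot center (light strip)
bl=(g[...,2])
j0=int((.04+.001-.003)/.00025);j1=int((.04+.001+.000)/.00025)
col=cv2.GaussianBlur(bl[:,j0:j1].mean(1)[:,None],(0,0),2)[:,0];d=np.diff(col)
print([(round((.35-.00025*j)*1000,1),round(d[j],1)) for j in range(5,len(d)-5) if abs(d[j])==max(abs(d[j-10:j+11])) and abs(d[j])>2])
E
```

```text
rim n 4759 pitch deg (z down per y) 0.16122554277284423 top above TCP at y=0 28.061800556263684 std 0.6168728369370914
35 yaw deg dx/dy 0.016774735147457837 x at y0 mm 0.47738681659689075 x at claws 0.5037365097023455 width 0.02618112492079855
c [ 0.56848106 -0.07146741  0.23501531] e [ 0.1630055   0.98662516 -0.        ]
0.228 [(-25.0, np.float64(-2.8)), (-4.2, np.float64(2.2)), (6.2, np.float64(-2.7)), (29.5, np.float64(5.4))]
0.233 [(-24.8, np.float64(-3.0)), (-5.7, np.float64(-2.5)), (2.3, np.float64(5.2)), (29.5, np.float64(6.7))]
0.176 [(-24.8, np.float64(-4.1)), (-5.2, np.float64(4.8)), (6.2, np.float64(-2.3)), (29.8, np.float64(6.1))]
0.181 [(-24.8, np.float64(-4.6)), (-5.0, np.float64(3.1)), (6.2, np.float64(-2.6)), (29.5, np.float64(6.4))]
0.277 [(-24.5, np.float64(-8.0)), (-5.2, np.float64(6.5)), (6.2, np.float64(-2.5)), (25.0, np.float64(-2.0)), (30.0, np.float64(1.9))]Traceback (most recent call last):
  File "<stdin>", line 20, in <module>
ValueError: max() iterable argument is empty
```

```bash
python3 - <<'E'
from web import *
w=V('w1');P=w.pts();m=np.zeros((384,512),np.uint8)
cv2.fillPoly(m,[np.array([(157,180),(180,180),(160,256),(118,272)])],1)
c,n,Q=webplane(w,m.astype(bool)&(w.d>0)&(P[...,2]>.12))
r,n,e=rectify(w,c,n,-.04,.04,.12,.35,.00025)
g=r.astype(float)
for lo,hi in ((-.003,.000),(.0,.003)):
    j0=int((.04+lo)/.00025);j1=int((.04+hi)/.00025)
    col=cv2.GaussianBlur(np.ascontiguousarray(g[:,j0:j1,2].mean(1)[:,None]),(0,0),2)[:,0];d=np.diff(col)
    print([(round((.35-.00025*j)*1000,1),round(float(d[j]),1)) for j in range(12,len(d)-12) if abs(d[j])==abs(d[j-10:j+11]).max() and abs(d[j])>2])
# web left col top edge
for lo in (-.02,.018):
    j0=int((.04+lo)/.00025);col=cv2.GaussianBlur(np.ascontiguousarray(g[:,j0:j0+12].mean((1,2))[:,None]),(0,0),2)[:,0];d=np.diff(col)
    print([(round((.35-.00025*j)*1000,1),round(float(d[j]),1)) for j in range(12,len(d)-12) if abs(d[j])==abs(d[j-10:j+11]).max() and abs(d[j])>2])
T=np.array([.45,-.056,.217]);print('lateral',(T-c)@e*1000,'dist TCP-web',(c-T)@n*1000)
Z=P[...,2];print('bench',np.median(Z[(abs(Z)<.02)&(w.d>0)]))
# twin top via top camera and bare top
t=V('top0');Pt=t.pts()
for nm,cen in (('bare',(.5745,-.07)),('full',(.62,.165))):
    k=(np.hypot(Pt[...,0]-cen[0],Pt[...,1]-cen[1])<.04)&(Pt[...,2]>.3)
    print(nm,k.sum(),np.median(Pt[...,2][k]),Pt[k].mean(0))
k=(np.hypot(Pt[...,0]-.595,Pt[...,1]-.189)<.02)&(abs(Pt[...,2]-.281)<.01);print('full heel',np.median(Pt[...,2][k]),k.sum(), 'bench',np.median(Pt[...,2][abs(Pt[...,2])<.02]))
k=(np.hypot(Pt[...,0]-.551,Pt[...,1]+.07)<.02)&(abs(Pt[...,2]-.125)<.01);print('bare low heel',np.median(Pt[...,2][k]),k.sum())
k=(np.hypot(P[...,0]-.551,P[...,1]+.07)<.02)&(abs(P[...,2]-.125)<.01);print('bare low heel w1',np.median(Z[k]),k.sum())
k=(np.hypot(P[...,0]-.595,P[...,1]-.189)<.025)&(abs(P[...,2]-.281)<.01);print('full heel w1',np.median(Z[k]),k.sum())
E
```

```text
[(308.0, 2.5), (298.5, 5.0), (292.7, -3.2), (278.7, 7.5), (267.5, -4.8), (244.7, -2.6), (230.2, 2.8), (220.0, 3.0), (215.0, -3.7), (196.5, -2.6), (182.7, 3.1), (162.7, -3.3), (135.5, 4.2)]
[(298.0, 4.6), (292.7, -3.4), (280.5, 2.1), (275.0, 8.4), (267.2, -4.7), (244.5, -2.5), (224.5, 2.7), (219.7, 3.7), (214.7, -4.2), (203.2, 2.0), (197.7, -2.9), (174.5, 3.6), (162.5, -3.5), (147.7, -2.1), (137.7, 5.0)]
[(334.0, -4.9), (319.2, 5.4), (125.7, 2.3)]
[(289.2, 4.3)]
lateral -4.0525264857925585 dist TCP-web 119.41766954427268
bench 0.0003679409197235306
bare 289 0.32061940448759785 [ 0.5822334  -0.07520344  0.31988124]
full 275 0.3190052505528209 [0.62547471 0.17780955 0.31830427]
full heel 0.27964263688404256 150 bench -0.0009527551529714406
bare low heel 0.1244322897350254 121
bare low heel w1 0.12631884356676332 401
full heel w1 0.2807651381229727 306
```

Emit:
move_arm --moves '[{"x": 0.135, "y": 0, "z": -0.02, "ax": 0, "ay": 0, "az": 0}, {"x": 0, "y": 0.3, "z": 0, "ax": 0, "ay": 0, "az": 0}, {"x": 0, "y": 0, "z": 0, "ax": 0, "ay": 0, "az": 0}, {"x": 0, "y": 0, "z": 0, "ax": 0, "ay": 0, "az": 0}]'

```text
time: 10.6
eef_pos: [0.4596, -0.0525, 0.2174]
eef_rot: [[0.163, 0.987, -0.0], [0.987, -0.163, -0.0], [-0.0, -0.0, -1.0]]
force: [0.2, -0.5, -3.7]
finger_gap: 0.0243
```

```bash
cat > rel.py <<'E'
from h import *
s=arm.state();z=np.load('web1.npz');T=s['eef_pos'];c,n,e=z['c'],z['n'],z['e'];R=s['eef_rot']
print('t',s['time'],'lat mm',(T-c)@e*1000,'gap backface',((c-T)@n-.0856)*1000,'underside z',(T[2]-.0044)*1000,'yaw err',np.degrees(np.arctan2(R[1][1],R[0][1]))-np.degrees(np.arctan2(n[1],n[0])),'F',s['force'].round(1),'F.n',s['force']@n,'M',s['ft_torque'].round(2), 'tilt',R[:,2].round(4))
E
python3 rel.py; python3 -c "
from h import *
grab('scene','s4')
a=cv2.imread('pics/s4.png');cv2.imwrite('pics/s4a.png',cv2.resize(a[140:290,190:290],None,fx=4,fy=4,interpolation=cv2.INTER_CUBIC))"
```

```text
t 10.6 lat mm 0.9309788630060843 gap backface 24.91107587771546 underside z 212.986798227716 yaw err 0.017640368423515795 F [ 0.2 -0.5 -3.7] F.n 0.23339716111774855 M [0.03 0.17 0.01] tilt [-5.e-04 -1.e-04 -1.e+00]
```

View pics/s4a.png

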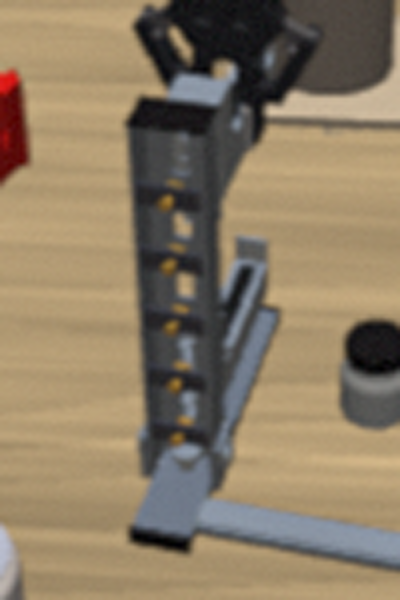

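Emit:
move_arm --moves '[{"x": -0.03, "y": 0.1, "z": -0.015, "ax": 0, "ay": 0, "az": 0}, {"x": 0, "y": 0.1, "z": 0, "ax": 0, "ay": 0, "az": 0}, {"x": 0, "y": 0.1, "z": 0, "ax": 0, "ay": 0, "az": 0}, {"x": 0, "y": 0, "z": 0, "ax": 0, "ay": 0, "az": 0}]'

```text
time: 11.15
eef_pos: [0.4687, -0.0548, 0.2179]
eef_rot: [[0.163, 0.987, 0.0], [0.987, -0.163, -0.0], [-0.0, 0.0, -1.0]]
force: [0.1, -0.7, -4.2]
finger_gap: 0.0245
```

```bash
python3 rel.py
```

```text
t 11.15 lat mm 0.16774878280302521 gap backface 15.515639935056418 underside z 213.54229372633168 yaw err 0.027314966642565608 F [ 0.1 -0.7 -4.2] F.n 0.20418108844609195 M [-0.04  0.12 -0.02] tilt [ 2.e-04 -2.e-04 -1.e+00]
```

Emit:
move_arm --moves '[{"x": 0, "y": 0.07, "z": 0, "ax": 0, "ay": 0, "az": 0}, {"x": 0, "y": 0.07, "z": 0, "ax": 0, "ay": 0, "az": 0}, {"x": 0, "y": 0, "z": 0, "ax": 0, "ay": 0, "az": 0}]'

```text
time: 11.52
eef_pos: [0.4728, -0.0555, 0.218]
eef_rot: [[0.163, 0.987, 0.0], [0.987, -0.163, -0.0], [-0.0, 0.0, -1.0]]
force: [0.0, 0.6, -4.7]
finger_gap: 0.0242
```

```bash
python3 rel.py
```

```text
t 11.525 lat mm 0.16675454964541478 gap backface 11.427736116948624 underside z 213.5679830052776 yaw err 0.022712506593112636 F [ 0.   0.6 -4.7] F.n -0.07299545979214703 M [-0.01  0.16 -0.01] tilt [ 2.e-04 -1.e-04 -1.e+00]
```

Emit:
move_arm --moves '[{"x": 0, "y": 0.07, "z": 0, "ax": 0, "ay": 0, "az": 0}, {"x": 0, "y": 0.07, "z": 0, "ax": 0, "ay": 0, "az": 0}, {"x": 0, "y": 0, "z": 0, "ax": 0, "ay": 0, "az": 0}]'

```text
time: 11.9
eef_pos: [0.4769, -0.0562, 0.2179]
eef_rot: [[0.163, 0.987, 0.0], [0.987, -0.163, -0.0], [-0.0, 0.0, -1.0]]
force: [0.5, -0.3, -5.1]
finger_gap: 0.0243
```

```bash
python3 rel.py
```

```text
t 11.9 lat mm 0.1630197930689228 gap backface 7.2191148985482485 underside z 213.5482703570709 yaw err 0.024835514558642302 F [ 0.5 -0.3 -5.1] F.n 0.520016343249133 M [ 0.04  0.1  -0.07] tilt [ 1.e-04 -1.e-04 -1.e+00]
```

In cleanly: 7 mm gap, no contact force. Next I'll advance to the web.

Emit:
move_arm --moves '[{"x": 0, "y": 0.07, "z": 0, "ax": 0, "ay": 0, "az": 0}, {"x": 0, "y": 0.07, "z": 0, "ax": 0, "ay": 0, "az": 0}, {"x": 0, "y": 0.03, "z": 0, "ax": 0, "ay": 0, "az": 0}, {"x": 0, "y": 0, "z": 0, "ax": 0, "ay": 0, "az": 0}]'

```text
time: 12.4
eef_pos: [0.4818, -0.057, 0.2179]
eef_rot: [[0.163, 0.987, -0.0], [0.987, -0.163, 0.0], [0.0, -0.0, -1.0]]
force: [0.0, -0.5, -4.4]
finger_gap: 0.0244
```

```bash
python3 rel.py
```

```text
t 12.4 lat mm 0.17628564449130005 gap backface 2.2889837784035025 underside z 213.54721989664753 yaw err 0.026129879903532327 F [ 0.  -0.5 -4.4] F.n 0.0987895334972375 M [0.01 0.15 0.03] tilt [-0.  0. -1.]
```

Emit:
move_arm --moves '[{"x": 0, "y": 0.04, "z": 0, "ax": 0, "ay": 0, "az": 0}, {"x": 0, "y": 0.03, "z": 0, "ax": 0, "ay": 0, "az": 0}, {"x": 0, "y": 0, "z": 0, "ax": 0, "ay": 0, "az": 0}]'

```text
time: 12.78
eef_pos: [0.4836, -0.0572, 0.2179]
eef_rot: [[0.163, 0.987, -0.001], [0.987, -0.163, 0.0], [0.0, -0.001, -1.0]]
force: [-0.1, 0.1, -4.7]
finger_gap: 0.0247
```

```bash
python3 rel.py
```

```text
t 12.775 lat mm 0.20553541421703944 gap backface 0.4635689870546439 underside z 213.46996284430998 yaw err 0.024109100615385515 F [-0.1  0.1 -4.7] F.n -0.14366689604131538 M [ 0.03  0.16 -0.02] tilt [-5.e-04  1.e-04 -1.e+00]
```

Emit:
move_arm --moves '[{"x": 0, "y": 0.03, "z": 0, "ax": 0, "ay": 0, "az": 0}, {"x": 0, "y": 0, "z": 0, "ax": 0, "ay": 0, "az": 0}]'

```text
time: 13.02
eef_pos: [0.4837, -0.0572, 0.2177]
eef_rot: [[0.163, 0.987, -0.002], [0.987, -0.163, 0.001], [0.0, -0.002, -1.0]]
force: [-4.6, 1.0, -3.8]
finger_gap: 0.0244
```

```bash
python3 rel.py
```

```text
t 13.025 lat mm 0.24711695659698 gap backface 0.34325908204337063 underside z 213.27613081308039 yaw err 0.018969353817418266 F [-4.6  1.  -3.8] F.n -4.721732359118823 M [ 0.11  0.64 -0.03] tilt [-2.e-03  6.e-04 -1.e+00]
```

Emit:
move_arm --moves '[{"x": 0, "y": -0.03, "z": 0.05, "ax": 0, "ay": 0, "az": 0}, {"x": 0, "y": 0, "z": 0.06, "ax": 0, "ay": 0, "az": 0}, {"x": 0, "y": 0, "z": 0, "ax": 0, "ay": 0, "az": 0}]'

```text
time: 13.4
eef_pos: [0.4837, -0.0573, 0.2145]
eef_rot: [[0.163, 0.987, -0.0], [0.987, -0.163, -0.0], [-0.0, -0.0, -1.0]]
force: [-2.8, 0.6, -4.1]
finger_gap: 0.0243
```

```bash
python3 rel.py
```

```text
t 13.4 lat mm 0.18061071405451226 gap backface 0.3218630372433112 underside z 210.1116400806521 yaw err 0.02731309323135278 F [-2.8  0.6 -4.1] F.n -2.881325723779656 M [ 0.06  0.54 -0.04] tilt [-3.e-04 -0.e+00 -1.e+00]
```

Emit:
move_arm --moves '[{"x": 0, "y": -0.015, "z": 0.05, "ax": 0, "ay": 0, "az": 0}, {"x": 0, "y": 0, "z": 0.06, "ax": 0, "ay": 0, "az": 0}, {"x": 0, "y": 0, "z": 0, "ax": 0, "ay": 0, "az": 0}]'

```text
time: 13.78
eef_pos: [0.483, -0.0572, 0.2114]
eef_rot: [[0.163, 0.987, -0.0], [0.987, -0.163, 0.0], [0.0, -0.001, -1.0]]
force: [-3.4, 1.0, -0.7]
finger_gap: 0.0241
```

```bash
python3 rel.py
```

```text
t 13.775 lat mm 0.16116345311807997 gap backface 1.022631690498349 underside z 206.98255142263085 yaw err 0.017266770754766014 F [-3.4  1.  -0.7] F.n -3.5353299592761376 M [ 0.12  0.52 -0.01] tilt [-5.e-04  3.e-04 -1.e+00]
```

Emit:
move_arm --moves '[{"x": 0, "y": 0, "z": 0.04, "ax": 0, "ay": 0, "az": 0}, {"x": 0, "y": 0, "z": 0, "ax": 0, "ay": 0, "az": 0}]'

```text
time: 14.02
eef_pos: [0.483, -0.0572, 0.2102]
eef_rot: [[0.163, 0.987, -0.001], [0.987, -0.163, 0.0], [0.0, -0.001, -1.0]]
force: [-5.1, 0.2, 0.2]
finger_gap: 0.0246
```

```bash
python3 rel.py
```

```text
t 14.025 lat mm 0.14910297115062743 gap backface 1.0478199734301752 underside z 205.78369941236215 yaw err 0.014971984313833175 F [-5.1  0.2  0.2] F.n -5.101308030432395 M [0.12 0.53 0.01] tilt [-5.e-04  3.e-04 -1.e+00]
```

Emit:
move_arm --moves '[{"x": 0, "y": 0, "z": 0, "ax": 0, "ay": 0, "az": 0}, {"x": 0, "y": 0, "z": 0, "ax": 0, "ay": 0, "az": 0}, {"x": 0, "y": 0, "z": 0, "ax": 0, "ay": 0, "az": 0}, {"x": 0, "y": 0, "z": 0, "ax": 0, "ay": 0, "az": 0}]' --jaw 0.8

```text
time: 14.52
eef_pos: [0.4837, -0.0573, 0.2102]
eef_rot: [[0.163, 0.987, 0.001], [0.987, -0.163, -0.0], [-0.0, 0.001, -1.0]]
force: [-0.7, 0.0, -0.2]
finger_gap: 0.0684
```

```bash
python3 rel.py;python3 -c "
from h import *
grab('scene','s5');grab('wrist','w5')
a=cv2.imread('pics/s5.png');cv2.imwrite('pics/s5a.png',cv2.resize(a[140:290,190:290],None,fx=4,fy=4,interpolation=cv2.INTER_CUBIC))"
```

```text
t 14.525 lat mm 0.16711159002574327 gap backface 0.3395269025894265 underside z 205.84064415641072 yaw err 0.025087074434500423 F [-0.7  0.  -0.2] F.n -0.6687643312429581 M [-0.03  0.04  0.04] tilt [ 6.e-04 -2.e-04 -1.e+00]
```

View pics/s5a.png

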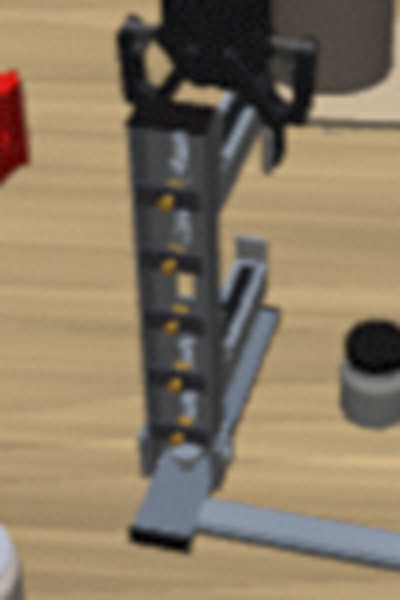

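View pics/w5.png

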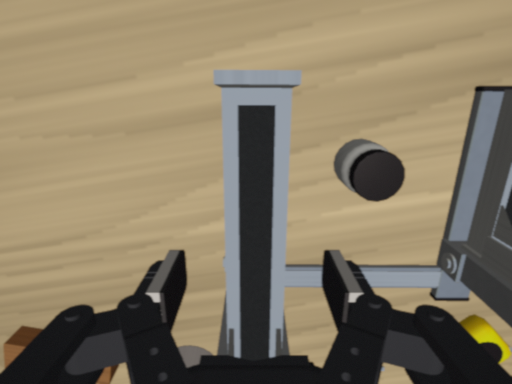

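Emit:
move_arm --moves '[{"x": 0, "y": 0, "z": -0.5, "ax": 0, "ay": 0, "az": 0}, {"x": 0, "y": 0, "z": -1, "ax": 0, "ay": 0, "az": 0}, {"x": 0, "y": 0, "z": -1, "ax": 0, "ay": 0, "az": 0}, {"x": 0, "y": 0, "z": -1, "ax": 0, "ay": 0, "az": 0}, {"x": 0, "y": 0, "z": -1, "ax": 0, "ay": 0, "az": 0}, {"x": 0, "y": 0, "z": -0.7, "ax": 0, "ay": 0, "az": 0}, {"x": 0, "y": 0, "z": 0, "ax": 0, "ay": 0, "az": 0}, {"x": 0, "y": 0, "z": 0, "ax": 0, "ay": 0, "az": 0}]' --jaw 0.8

```text
time: 15.62
eef_pos: [0.4829, -0.0571, 0.3659]
eef_rot: [[0.163, 0.987, -0.001], [0.987, -0.163, 0.0], [0.0, -0.001, -1.0]]
force: [0.2, 0.3, -1.4]
finger_gap: 0.068
```

```bash
python3 rel.py;python3 -c "
from h import *
grab('wrist','w6');w=V('w6');P=w.pts();Z=P[...,2];z=np.load('web1.npz');c,n,e=z['c'],z['n'],z['e']
l=(P-c)@e;x=(P-c)@n
k=(abs(l)<.02)&(x>-.034)&(x<.002)&(abs(Z-.3)<.02)&(w.d>0);print('heel',k.sum(),np.median(Z[k]),np.percentile(x[k],[2,50,98]),np.percentile(l[k],[2,98]))
for a in (-.15,-.12,-.09,-.06):
  k=(abs(l)<.013)&(abs(x-a)<.008)&(abs(Z-.24)<.02)&(w.im.mean(2)>110);print(a,k.sum(),np.median(Z[k]) if k.sum() else 0)
"
```

```text
t 15.625 lat mm 0.25752631826023525 gap backface 1.1790861641843704 underside z 361.45499658288713 yaw err 0.02636331895595312 F [ 0.2  0.3 -1.4] F.n 0.15021338823829425 M [-0.07  0.01 -0.05] tilt [-7.e-04  3.e-04 -1.e+00]
heel 2556 0.3001850430035977 [-0.03285009 -0.01065345  0.0007052 ] [-0.01871947  0.0184135 ]
-0.15 239 0.23424721089739825
-0.12 214 0.23501128960101042
-0.09 219 0.23580242030323634
-0.06 136 0.23690499821418026
```

View pics/w6.png

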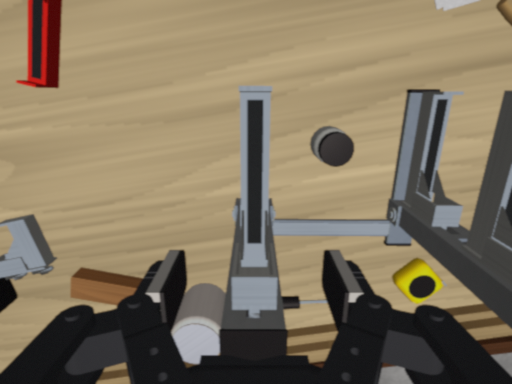

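Emit:
move_arm --moves '[{"x": 0, "y": 0, "z": 0, "ax": 0, "ay": 0, "az": 0}, {"x": 0, "y": 0.5, "z": 0, "ax": 0, "ay": 0, "az": 0}, {"x": 0, "y": 0.8, "z": 0, "ax": 0, "ay": 0, "az": 0}, {"x": 0, "y": 0.8, "z": 0, "ax": 0, "ay": 0, "az": 0}, {"x": 0, "y": 0.2, "z": 0, "ax": 0, "ay": 0, "az": 0}, {"x": 0, "y": 0, "z": 0.6, "ax": 0, "ay": 0, "az": 0}, {"x": 0, "y": 0, "z": 0.8, "ax": 0, "ay": 0, "az": 0}, {"x": 0, "y": 0, "z": 0.4, "ax": 0, "ay": 0, "az": 0}, {"x": 0, "y": 0, "z": 0, "ax": 0, "ay": 0, "az": 0}, {"x": 0, "y": 0, "z": 0, "ax": 0, "ay": 0, "az": 0}]' --jaw 0 --squeeze 40

```text
time: 16.92
eef_pos: [0.5519, -0.0687, 0.3129]
eef_rot: [[0.163, 0.987, 0.001], [0.987, -0.163, -0.0], [0.0, 0.001, -1.0]]
force: [-0.4, 0.1, -0.5]
finger_gap: -0.0002
```

```bash
python3 rel.py;python3 -c "
from h import *
grab('wrist','w7')"
```

```text
t 16.925 lat mm 0.05040535675971568 gap backface -68.8026452983402 underside z 308.5221508751452 yaw err 0.02080191415656074 F [-0.4  0.1 -0.5] F.n -0.40332091641523277 M [0.01 0.01 0.06] tilt [ 1.3e-03 -2.0e-04 -1.0e+00]
```

View pics/w7.png

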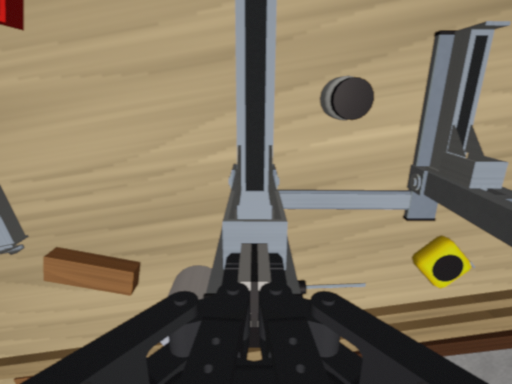

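Emit:
move_arm --moves '[{"x": 0, "y": 0, "z": 0.3, "ax": 0, "ay": 0, "az": 0}, {"x": 0, "y": 0, "z": 0.1, "ax": 0, "ay": 0, "az": 0}, {"x": 0, "y": 0, "z": 0, "ax": 0, "ay": 0, "az": 0}]'

```text
time: 17.35
eef_pos: [0.5513, -0.0684, 0.2999]
eef_rot: [[0.163, 0.987, -0.0], [0.987, -0.163, 0.0], [-0.0, -0.0, -1.0]]
force: [-1.3, -0.3, 0.4]
finger_gap: 0.0001
```

```bash
python3 rel.py
```

```text
t 17.35 lat mm 0.250185840993532 gap backface -68.18311583210134 underside z 295.5288683491997 yaw err 0.0242388477232236 F [-1.3 -0.3  0.4] F.n -1.220851577291567 M [ 0.01 -0.03 -0.01] tilt [-4.e-04  1.e-04 -1.e+00]
```

Just at contact. Pressing in small steps.

Emit:
move_arm --moves '[{"x": 0, "y": 0, "z": 0.06, "ax": 0, "ay": 0, "az": 0}, {"x": 0, "y": 0, "z": 0, "ax": 0, "ay": 0, "az": 0}]'

```text
time: 17.6
eef_pos: [0.5516, -0.0686, 0.2987]
eef_rot: [[0.163, 0.987, 0.001], [0.987, -0.163, 0.0], [0.0, 0.001, -1.0]]
force: [-0.9, 0.6, 2.8]
finger_gap: 0.0001
```

```bash
python3 rel.py
```

```text
t 17.6 lat mm 0.12554559697798445 gap backface -68.4679771790021 underside z 294.3035780898356 yaw err 0.018762005864234155 F [-0.9  0.6  2.8] F.n -0.9908097484981799 M [ 0.06  0.14 -0.02] tilt [ 6.e-04  0.e+00 -1.e+00]
```

Emit:
move_arm --moves '[{"x": 0, "y": 0, "z": 0.06, "ax": 0, "ay": 0, "az": 0}, {"x": 0, "y": 0, "z": 0.04, "ax": 0, "ay": 0, "az": 0}, {"x": 0, "y": 0, "z": 0, "ax": 0, "ay": 0, "az": 0}]'

```text
time: 17.98
eef_pos: [0.5517, -0.0686, 0.2954]
eef_rot: [[0.163, 0.987, 0.001], [0.987, -0.163, -0.0], [-0.0, 0.001, -1.0]]
force: [1.0, -0.4, 4.0]
finger_gap: 0.0003
```

```bash
python3 rel.py
```

```text
t 17.975 lat mm 0.11954628247350935 gap backface -68.56179817890043 underside z 291.03535612639837 yaw err 0.020484709197370776 F [ 1.  -0.4  4. ] F.n 1.0388024115845436 M [-0.07  0.02  0.01] tilt [ 6.e-04 -2.e-04 -1.e+00]
```

Emit:
move_arm --moves '[{"x": 0, "y": 0, "z": 0.06, "ax": 0, "ay": 0, "az": 0}, {"x": 0, "y": 0, "z": 0.06, "ax": 0, "ay": 0, "az": 0}, {"x": 0, "y": 0, "z": 0, "ax": 0, "ay": 0, "az": 0}]'

```text
time: 18.35
eef_pos: [0.5518, -0.0685, 0.2917]
eef_rot: [[0.163, 0.987, 0.001], [0.987, -0.163, -0.0], [-0.0, 0.001, -1.0]]
force: [1.0, -0.6, 3.2]
finger_gap: 0.0001
```

```bash
python3 rel.py
```

```text
t 18.35 lat mm 0.19169661812139124 gap backface -68.67316862669395 underside z 287.3045234057621 yaw err 0.027395581695145665 F [ 1.  -0.6  3.2] F.n 1.0803357537167546 M [-0.09 -0.19 -0.01] tilt [ 7.e-04 -3.e-04 -1.e+00]
```

Emit:
move_arm --moves '[{"x": 0, "y": 0, "z": 0.06, "ax": 0, "ay": 0, "az": 0}, {"x": 0, "y": 0, "z": 0.06, "ax": 0, "ay": 0, "az": 0}, {"x": 0, "y": 0, "z": 0, "ax": 0, "ay": 0, "az": 0}]'

```text
time: 18.73
eef_pos: [0.5519, -0.0686, 0.2882]
eef_rot: [[0.163, 0.987, 0.001], [0.987, -0.163, -0.0], [-0.0, 0.001, -1.0]]
force: [1.5, 0.2, 3.9]
finger_gap: 0.0001
```

```bash
python3 rel.py
```

```text
t 18.725 lat mm 0.16107643787039425 gap backface -68.80206386006344 underside z 283.79759373840415 yaw err 0.025630989260825743 F [1.5 0.2 3.9] F.n 1.4763640240607023 M [-0.1  -0.33  0.04] tilt [ 1.e-03 -4.e-04 -1.e+00]
```

Emit:
move_arm --moves '[{"x": 0, "y": 0, "z": 0.06, "ax": 0, "ay": 0, "az": 0}, {"x": 0, "y": 0, "z": 0.06, "ax": 0, "ay": 0, "az": 0}, {"x": 0, "y": 0, "z": 0, "ax": 0, "ay": 0, "az": 0}]'

```text
time: 19.1
eef_pos: [0.5507, -0.0681, 0.2839]
eef_rot: [[0.163, 0.987, -0.002], [0.987, -0.163, 0.0], [0.0, -0.002, -1.0]]
force: [-0.8, -0.5, -0.4]
finger_gap: 0.0004
```

```bash
python3 rel.py
```

```text
t 19.1 lat mm 0.405046921368153 gap backface -67.55553302638127 underside z 279.4842067028903 yaw err 0.02624768381505227 F [-0.8 -0.5 -0.4] F.n -0.7034527642394757 M [ 0.02 -0.01  0.01] tilt [-1.9e-03  4.0e-04 -1.0e+00]
```

Emit:
move_arm --moves '[{"x": 0, "y": 0, "z": 0.06, "ax": 0, "ay": 0, "az": 0}, {"x": 0, "y": 0, "z": 0.04, "ax": 0, "ay": 0, "az": 0}, {"x": 0, "y": 0, "z": 0, "ax": 0, "ay": 0, "az": 0}]'

```text
time: 19.48
eef_pos: [0.5509, -0.0682, 0.2818]
eef_rot: [[0.163, 0.987, -0.001], [0.987, -0.163, 0.001], [0.001, -0.001, -1.0]]
force: [-2.5, 1.8, 5.4]
finger_gap: -0.0003
```

```bash
python3 rel.py
```

```text
t 19.475 lat mm 0.32539300297873724 gap backface -67.72784089448002 underside z 277.41557478054983 yaw err 0.023734216580052703 F [-2.5  1.8  5.4] F.n -2.8157621391060808 M [ 0.15  0.4  -0.02] tilt [-1.e-03  8.e-04 -1.e+00]
```

Emit:
move_arm --moves '[{"x": 0, "y": 0, "z": 0.04, "ax": 0, "ay": 0, "az": 0}, {"x": 0, "y": 0, "z": 0, "ax": 0, "ay": 0, "az": 0}]'

```text
time: 19.73
eef_pos: [0.551, -0.0682, 0.2817]
eef_rot: [[0.162, 0.987, -0.0], [0.987, -0.162, 0.001], [0.001, -0.001, -1.0]]
force: [-4.2, 2.9, 13.0]
finger_gap: -0.0002
```

```bash
python3 rel.py
```

```text
t 19.725 lat mm 0.34507898354460115 gap backface -67.79749761623846 underside z 277.2677324760492 yaw err 0.029836596384281933 F [-4.2  2.9 13. ] F.n -4.647452702689151 M [0.38 0.92 0.01] tilt [-3.0e-04  1.5e-03 -1.0e+00]
```

Emit:
move_arm --moves '[{"x": 0, "y": 0, "z": 0.02, "ax": 0, "ay": 0, "az": 0}, {"x": 0, "y": 0, "z": 0, "ax": 0, "ay": 0, "az": 0}, {"x": 0, "y": 0, "z": 0, "ax": 0, "ay": 0, "az": 0}]'

```text
time: 20.1
eef_pos: [0.551, -0.0683, 0.2816]
eef_rot: [[0.163, 0.987, 0.0], [0.987, -0.163, 0.002], [0.002, -0.0, -1.0]]
force: [-6.0, 1.8, 15.5]
finger_gap: 0.0001
```

```bash
python3 rel.py
```

```text
t 20.1 lat mm 0.3053902701189405 gap backface -67.80105447470726 underside z 277.1891492142977 yaw err 0.021857440966426722 F [-6.   1.8 15.5] F.n -6.197073850281862 M [0.42 1.14 0.04] tilt [ 1.0e-04  1.8e-03 -1.0e+00]
```

Hard stop at 15 N. Now I'll lift straight up and look.

Emit:
move_arm --moves '[{"x": 0, "y": 0, "z": -0.3, "ax": 0, "ay": 0, "az": 0}, {"x": 0, "y": 0, "z": -0.8, "ax": 0, "ay": 0, "az": 0}, {"x": 0, "y": 0, "z": -1, "ax": 0, "ay": 0, "az": 0}, {"x": 0, "y": -0.5, "z": -1, "ax": 0, "ay": 0, "az": 0}, {"x": 0.5, "y": -1, "z": -1, "ax": 0, "ay": 0, "az": 0}, {"x": 0.5, "y": -1, "z": -0.8, "ax": 0, "ay": 0, "az": 0}, {"x": 0.5, "y": -1, "z": 0, "ax": 0, "ay": 0, "az": 0}, {"x": 0.5, "y": -1, "z": 0, "ax": -0.8, "ay": 0, "az": 0}, {"x": 0.5, "y": -0.5, "z": 0, "ax": -0.8, "ay": 0, "az": 0}, {"x": 0, "y": 0, "z": 0, "ax": -0.8, "ay": 0, "az": 0}, {"x": 0, "y": 0, "z": 0, "ax": 0, "ay": 0, "az": 0}, {"x": 0, "y": 0, "z": 0, "ax": 0, "ay": 0, "az": 0}]'

```text
time: 21.6
eef_pos: [0.4165, 0.0295, 0.4255]
eef_rot: [[0.164, 0.923, 0.347], [0.986, -0.154, -0.057], [0.0, 0.352, -0.936]]
force: [-0.0, 1.3, 0.0]
finger_gap: -0.0006
```

```bash
python3 rel.py;python3 - <<'E'
from h import *
grab('wrist','w8');grab('scene','s8')
a=cv2.imread('pics/s8.png');cv2.imwrite('pics/s8a.png',cv2.resize(a[150:300,200:370],None,fx=4,fy=4,interpolation=cv2.INTER_CUBIC))
w=V('w8');P=w.pts();Z=P[...,2];z=np.load('web1.npz');c,n,e=z['c'],z['n'],z['e']
l=(P-c)@e;x=(P-c)@n
k=(abs(l)<.016)&(x>-.03)&(x<-.003)&(abs(Z-.285)<.02)&(w.d>0);print('bare heel',k.sum(),np.median(Z[k]))
for a in (-.15,-.12,-.09,-.06):
  k=(abs(l)<.013)&(abs(x-a)<.008)&(abs(Z-.22)<.02)&(w.im.mean(2)>110);print(a,k.sum(),np.median(Z[k]) if k.sum() else 0)
k=(np.hypot(P[...,0]-.595,P[...,1]-.189)<.025)&(abs(Z-.281)<.01);print('full heel',np.median(Z[k]),k.sum())
E
```

```text
t 21.6 lat mm 74.87604531083575 gap backface 80.86243441668105 underside z 421.0510206831128 yaw err -0.057792391797582 F [-0.   1.3  0. ] F.n -0.21117325629490677 M [0.04 0.32 0.11] tilt [ 0.347  -0.0573 -0.9361]
bare heel 422 0.28183141802621936
-0.15 152 0.21710122995444264
-0.12 133 0.2178079006443892
-0.09 113 0.21843494979514944
-0.06 91 0.219506819638827
full heel 0.28118430492848795 831
```

View pics/w8.png

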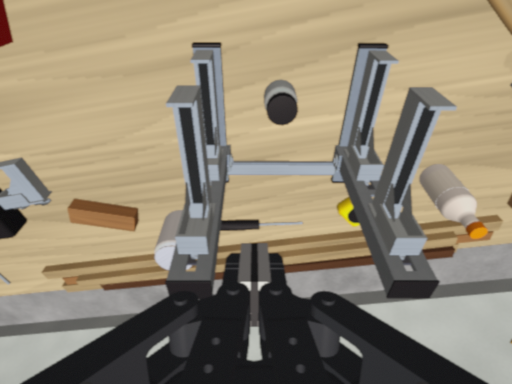

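View pics/s8a.png

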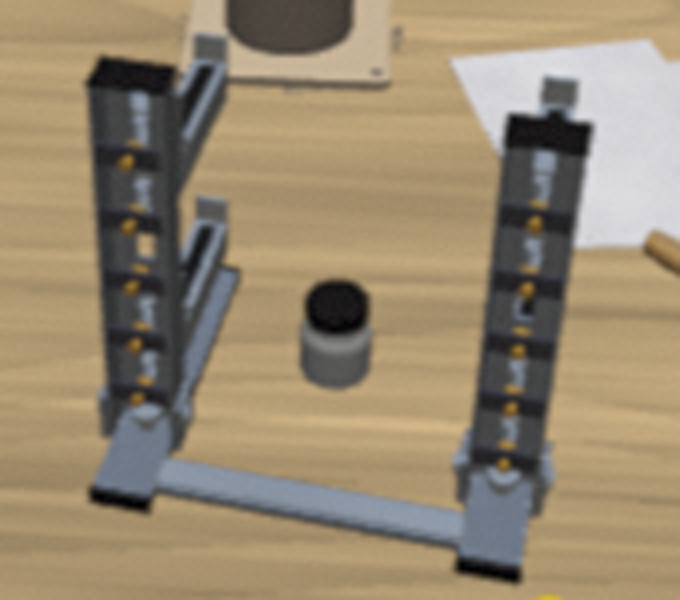

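```bash
python3 - <<'E'
from h import *
a=cv2.imread('pics/scene0.png').astype(int);b=cv2.imread('pics/s8.png').astype(int)
d=(abs(a-b).max(2)>50).astype(np.uint8);n,_,st,_=cv2.connectedComponentsWithStats(d)
print([s[:5].tolist() for s in st[1:] if s[4]>12])
print(order.hand_in())
E
```

```text
[[249, 0, 21, 11, 83], [272, 0, 27, 21, 341], [312, 0, 12, 11, 62], [464, 0, 48, 28, 588], [293, 12, 28, 19, 119], [439, 13, 49, 125, 783], [279, 29, 12, 4, 36], [504, 33, 8, 13, 52], [254, 34, 44, 67, 1090], [471, 43, 32, 46, 776], [288, 80, 6, 7, 19], [469, 92, 17, 4, 49], [476, 113, 16, 30, 174], [244, 158, 13, 39, 302], [233, 174, 4, 9, 23], [156, 201, 26, 50, 641]]
the job is handed in; nothing more can be done
None
```

The loose grey arm is in slots 4 and 5 of the bare upright (the right-hand one from the robot), fully home. I let go of it, backed the gripper clear and handed the job in at about 22 s.

**What I did:** I measured the slots with the wrist camera and put their height at about 215 mm for slot 4. The claws went in at the first try with no butting. Contact with the upright stayed around 5 N while entering. I lowered the arm onto the catch, released it so it hung there, then pressed the heel with shut fingers.

**Last checks:**
- **Catch:** the press took about 4 N, then the force vanished near 284 mm, which I read as the snap. That is below the stated 6 to 16 N. I did not see the catch itself close.
- **Home:** the arm then came to a hard stop at about 282 mm, held at 15 N.
- **Level:** the heel stands at 281.8 mm against 281.2 mm for the twin's. The new arm droops about 1.5°; I did not measure the twin's droop for comparison.
- **Other things:** comparing the scene picture before and after, only the robot, the loose arm and the rack's top changed. The bystanders stayed where they were.

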